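Lift three spacer plates out of a deep magazine with a carrying key

TASK

Take the carrying key from its stand, feel its foot down through the keyholes of all three spacer plates in the deep magazine and a little beyond, turn it a quarter turn and lift the three out together. Set them down gently and flat, as a stack, inside the low-walled seat and leave the key standing in them. The plates lie loosely and their keyholes do not line up, so work by feel and never let the key press on the plates, the magazine or the seat with more than 25 N; leave the other things on the table where they are.

Things in the scene. Friction and masses are not known exactly. Their poses are not given: they have to be found in the camera images.
- key_grip (a point): carrying key, 150 g, upright in its stand: centre of its handle, a dark steel block 26 mm along the key's x, 16 mm thick along its y, 38 mm tall. z is up the shaft. Below the handle a round steel shaft, 12 mm thick, 66 mm long, ends in a blunt cross foot: a bar 29 mm along the key's x, 8 mm wide, 6 mm tall. The foot's underside is 91 mm below this point
- key_foot (a point): centre of the underside of the key's cross foot (axes of the key); 6 mm above the table as the key stands in its stand
- stand: black block, fixed, 55 x 34 mm, 40 mm high, with a slotted pocket in which the key stands; origin at the centre of its underside. The key's foot must rise above its top before moving sideways
- magazine: deep grey square box, fixed, open on top, 91 x 91 mm, 52 mm high, walls 7 mm; origin at the centre of its underside. Inside 77 x 77 mm; floor at 6 mm height, two ledges at 18 mm, between them a 44 mm wide channel along its y. Plates lie on the ledges, top of the stack at 42 mm. Under the stack the foot can turn freely. The plates' slots run along the box's x, within 2 degrees
- plate_top: aluminium spacer plate, 95 g, 70 x 70 x 8 mm, lying flat; origin at the centre of its underside, z up. A keyhole goes through its centre: a slot 33 mm long (along the plate's x), 11 mm wide, widened to 15 mm over its middle 8.6 mm for the shaft. Topmost of three alike, underside at 34 mm. Each is loose, can slide 3.5 mm either way in the magazine
- plate_low: aluminium spacer plate, 95 g, 70 x 70 x 8 mm, lying flat; origin at the centre of its underside, z up. A keyhole goes through its centre: a slot 33 mm long (along the plate's x), 11 mm wide, widened to 15 mm over its middle 8.6 mm for the shaft. The lowest, underside at 18 mm. Between the two lies the third, alike, its place not given. The key has about 1.5 mm play either way in a keyhole; the offsets are larger
- seat: low-walled aluminium square box, fixed, open on top, empty, 94 x 94 mm, 28 mm high, walls 8 mm; origin at the centre of its underside. Inside 78 x 78 mm (4 mm play either way for the plates); floor at 6 mm height, two ledges at 18 mm for the plates, between them a 44 mm wide channel along its y for the key's foot. Plates may lie in it turned by quarter turns
- ring_gauge: bystander: steel ring, 60 mm across, 18 mm high, with a 32 mm hole; origin at the centre of its underside
- collar: bystander: dark steel collar, 44 mm across, 14 mm high; origin at the centre of its underside
- gauge_box: bystander: closed wooden box 60 x 100 x 30 mm; origin at the centre of its underside
- vblock: bystander: dark steel block with a groove, 50 x 60 x 40 mm; origin at the centre of its underside
Things that resemble listed ones, but are neither listed nor needed, are in the scene too. There is more than one size of the seat; the job needs the smallest.

How it is judged:
On the way, in this order (a step that is already met when the one before it is completed fails the run):
1. the key's foot is through all three plates, below the lowest (z of key_foot in the frame of plate_low below -0.006 m and horizontal distance between key_foot and plate_low below 0.006 m and horizontal distance between key_foot and plate_top below 0.006 m), for 0.05 s.
2. all three plates hang on the key, clear above the magazine (height (world z) of plate_low above 0.054 m and height (world z) of plate_top above 0.068 m and z of key_foot in the frame of plate_low below -0.003 m), for 0.2 s.
At the end, for the whole second after the job is handed in: the plates lie flat (within 0.06 rad), at rest, stacked in the seat: lowest and topmost within 6.5 mm of its middle in x and y, undersides at 18 and 34 mm (within 2 mm), the third between them; the key stands in them within 0.25 rad of upright, foot below the lowest (x of plate_low in the frame of seat between -0.0065 and 0.0065 m and y of plate_low in the frame of seat between -0.0065 and 0.0065 m and height (world z) of plate_low between 0.016 and 0.02 m and angle between each of plate_low, plate_top's own z axis and vertical below 0.06 rad and linear speed of each of plate_low, plate_top below 0.02 m/s and x of plate_top in the frame of seat between -0.0065 and 0.0065 m and y of plate_top in the frame of seat between -0.0065 and 0.0065 m and height (world z) of plate_top between 0.032 and 0.036 m and angle between key_foot's own z axis and vertical below 0.25 rad and horizontal distance between key_foot and plate_low below 0.009 m and z of key_foot in the frame of plate_low below -0.004 m); the robot touches nothing.
It fails at once if the key presses on a plate, the magazine or the seat with more than 25 N (contact force between key and plate_top above 25 N or contact force between key and plate_low above 25 N or contact force between key and magazine above 25 N or contact force between key and seat above 25 N or contact force between plate_low and magazine above 28 N).
It fails at once if the stack is dropped or pressed hard into the seat (over 25 N) (contact force between plate_low and seat above 25 N).
It fails at once if a bystander is moved by more than 20 mm (distance of any of ring_gauge, collar, gauge_box, vblock from where it was at the start of the episode above 0.02 m).
It also fails if it takes over 72 s, if anything falls off the work surface, if the arm or the gripper's body presses on something with over 40 N, if the wrist force passes 120 N, or if a joint passes its speed limit or range.

ROBOT

A 6-joint arm with a two-finger parallel gripper is mounted at the origin on the work surface. World frame = base frame: x ahead of the robot, y to its left, z up, the work surface at z = 0. Lengths are in m, angles in rad, forces in N, time in s.
With the tool pointing down it reaches from about 0.425 to 1.125 m from the base axis. Payload 14.9 kg.
Tool frame: the origin (TCP) lies on the centre line of the jaws, within the pads' length; the fingertips stand 19 mm ahead of it and the grasp point (between the pads) is the TCP; z points along the fingers, x is the direction in which the jaws open and shut, and the axes are right-handed (so a half turn about z gives the same grasp; the last joint's range is limited). The gripper opens to 91 mm and grips with 3 to 60 N. Pads are 32 mm wide; open, the fingers measure 118 mm over their backs; the gripper's body (76 mm by 178 mm) begins 60 mm behind the grasp point.
Start: joints at [1.248, 0.379, 1.734, -0, 1.028, -0.033], TCP at [0.2, 0.671, 0.233] pointing down, gripper open.
Joint ranges: [-2.77, 2.77], [-0.74, 2.19], [0, 2.66], [-1.06, 4.2], [0.31, 2.87], [-3.08, 3.08]. Speed limits (rad/s): [1.89, 1.89, 2.39, 3.14, 3.14, 3.14].

INTERFACE

Orientations are given as [roll, pitch, yaw] about the fixed x, y, z axes, in that order (R = Rz(yaw) Ry(pitch) Rx(roll)).
In Python, from rig import sensors, snapshot, calibration, workorder gives the robot as it stands.
- The arm moves only by the tool servo_tool, never from a script. Its argument "plan" is a list of rows, each a list of 2 entries, a list of its own where there are three numbers: the shift along the tool's x, y, z in m, then the turn, a rotation vector about the tool's x, y, z in rad. A call has 1 to 5 rows; each row is the pose to reach, as a shift and turn from the pose commanded when the call began, along the tool's axes at that moment; what a row does not reach only later rows make up. A row lasts 1/12 s, in which the tool goes at most 41.7 mm and 7.16 degrees, less where a joint would pass 70% of its speed; a pose out of reach is approached as far as the arm can. A call with a gripper value outside its range is refused whole. "hand" is the opening, from -1 (shut) to 1 (fully open), so that 0 is half open, set as the call begins (left out, the last holds). The fingers move at their own pace and stop on an object; "squeeze" is the grip in N (left out, the last holds). Time passes only in rows, so rows that repeat a pose let the fingers close. It gives the time, the measured TCP pose, the force and the opening at its end, in the units of the state.
- sensors.observe(): the state, without advancing time (a new reading comes with each control period).
- snapshot(name): name is "scene" or "top" or "wrist"; returns (picture, depth): 420x560x3 uint8, red, green, blue; 420x560 float32, m along the optical axis (not along the pixel's ray), 0 where there is no reading.
- calibration(name): a dict with "mtx" (3x3 intrinsics, pixels), "k1" (the pictures are not rectified: a ray, as slopes to the right and down, at radius r is drawn at 1 + k1 r^2 times it, then the intrinsics apply), "origin" and "rotation" of the camera in the world; the wrist camera has in their place "mount" (4x4, takes a point from camera to tool coordinates, whose origin is the TCP and whose axes are the tool frame's). Camera axes: x right, y down, z forward; pixel columns grow to the right and rows downward; lengths in m; the calibration is good to about 2 mm. A picture is of the moment at which its call begins: read the wrist's pose just before it. calibration takes no time and is no camera call.
- workorder.job_done(): hands the job in, once; it reports no verdict.
The state is a dict: "time": time; "joints": joint angles; "joint_vel": joint speeds; "joint_efforts": joint torques, N m; "ee_pos": TCP position; "tcp_rot": TCP orientation; "force": force on the tool from outside, world axes, zero at the start; "ft_torque": the same for the moment, N m; "width": finger opening in m.
Only numpy, scipy, OpenCV 4.12 (cv2) and the standard library are available. Lean on these libraries where they do the work, as an engineer would, in place of code of your own. Each camera call takes 0.05 s, during which the arm holds its last target. There are 200 camera calls.

## Working session

There is one attempt and no reset: what is moved stays moved. The work goes in short steps, Python scripts to look and compute and a tool call to move; the robot and the scene stay as the last step left them, time stands still between calls to the robot, and variables do not carry over. Pictures are saved under pics/ and viewed, about 8 in all and at most 12, crops included, and the job is handed in when it is done.

Besides the shell and the picture viewer there is one more tool, called after "Request:" as name(argument=value, ...), one argument or row to a line, values as JSON. servo_tool: Moves the arm, as the interface text tells. Its arguments: {"type":"object","properties":{"plan":{"type":"array","items":{"type":"array"}},"hand":{"type":"number"},"squeeze":{"type":"number"}},"required":["plan"]}

```bash
mkdir -p pics; ls; cat > h.py <<'E'
import numpy as np,cv2
from rig import sensors,snapshot,calibration,workorder
from scipy.spatial.transform import Rotation as R
def campose(n,s=None):
    c=calibration(n)
    if n=='wrist':
        s=s or sensors.observe(); M=np.array(c['mount']); T=np.eye(4)
        T[:3,:3]=R.from_euler('xyz',s['tcp_rot']).as_matrix(); T[:3,3]=s['ee_pos']; T=T@M
        return T[:3,:3],T[:3,3]
    return np.array(c['rotation']),np.array(c['origin'])
def take(n,f):
    s=sensors.observe(); p,d=snapshot(n); np.savez('pics/'+f+'.npz',p=p,d=d,R=campose(n,s)[0],t=campose(n,s)[1]); cv2.imwrite('pics/'+f+'.png',p[:,:,::-1]); return p,d
def ray(n,u,v):
    c=calibration(n);K=np.array(c['mtx']);xd=np.array([(u-K[0,2])/K[0,0],(v-K[1,2])/K[1,1]]);x=xd.copy()
    for _ in range(20): x=xd/(1+c['k1']*(x@x))
    return np.array([x[0],x[1],1.])
def pt(n,f,u,v,z=None):
    D=np.load('pics/'+f+'.npz'); r=ray(n,u,v)
    if z is None:
        return D['R']@(r*D['d'][int(round(v)),int(round(u))])+D['t']
    w=D['R']@r; return D['t']+w*(z-D['t'][2])/w[2]
E
python3 - <<'E'
from h import *
print(sensors.observe())
for n in('scene','top','wrist'): take(n,n+'0'); c=calibration(n); print(n,c)
E
```

```text
pics
{'time': 0.0, 'joints': array([ 1.24770216e+00,  3.79379027e-01,  1.73480642e+00,  2.76831801e-06,
        1.02850571e+00, -3.32845141e-02]), 'joint_vel': array([-0.00171023,  0.00119988,  0.0005713 , -0.00093675,  0.00148354,
       -0.00028972]), 'joint_efforts': array([-6.38039228e-05, -7.63722038e+01, -4.34368193e+01,  6.51198719e-02,
        4.24245524e-02, -7.32909507e-05]), 'ee_pos': array([0.19990905, 0.67043914, 0.2322962 ]), 'tcp_rot': array([-3.14155373e+00,  1.09781821e-03,  1.28098527e+00]), 'force': array([ 0.50403414, -0.42771313, -0.15805834]), 'ft_torque': array([-0.01696731,  0.01107204, -0.02656521]), 'width': 0.0910358501373606}
scene {'mtx': array([[394.37151054,   0.        , 276.43527903],
       [  0.        , 394.37151054, 207.83994817],
       [  0.        ,   0.        ,   1.        ]]), 'k1': 0.034230345977002676, 'origin': array([0.8128861 , 0.42710283, 0.73464367]), 'rotation': array([-2.4606062 ,  0.01295926,  2.48592307])}
top {'mtx': array([[415.89807231,   0.        , 284.98043535],
       [  0.        , 415.89807231, 210.9248294 ],
       [  0.        ,   0.        ,   1.        ]]), 'k1': -0.07285465006875302, 'origin': array([0.47191684, 0.01002109, 1.01045998]), 'rotation': array([-3.11590616, -0.00649368, -1.54201182])}
wrist {'mtx': array([[362.88106754,   0.        , 283.08933841],
       [  0.        , 362.88106754, 208.5554686 ],
       [  0.        ,   0.        ,   1.        ]]), 'k1': -0.05616742022401415, 'mount': array([[ 9.99999940e-01,  2.51185594e-04,  2.36941088e-04,
        -1.73338919e-04],
       [-3.07907292e-04,  9.59235973e-01,  2.82606181e-01,
        -8.02197080e-02],
       [-1.56295814e-04, -2.82606237e-01,  9.59235993e-01,
        -1.52600715e-01],
       [ 0.00000000e+00,  0.00000000e+00,  0.00000000e+00,
         1.00000000e+00]])}
```

```bash
sed -i "s/return np.array(c\['rotation'\])/return R.from_euler('xyz',c['rotation']).as_matrix()/" h.py
python3 - <<'E'
from h import *
for n in('scene','top'):
    f='pics/'+n+'0.npz';D=dict(np.load(f));D['R'],D['t']=campose(n);np.savez(f,**D)
    cv2.imwrite(f'pics/{n}0b.png',cv2.resize(D['p'][:,:,::-1],(800,600)))
print(pt('top','top0',280,210),pt('top','top0',50,50))
E
```

```text
[ 0.49999195  0.01638242 -0.0013859 ] [0.86955362 0.58381503 0.048216  ]
```

View pics/top0b.png

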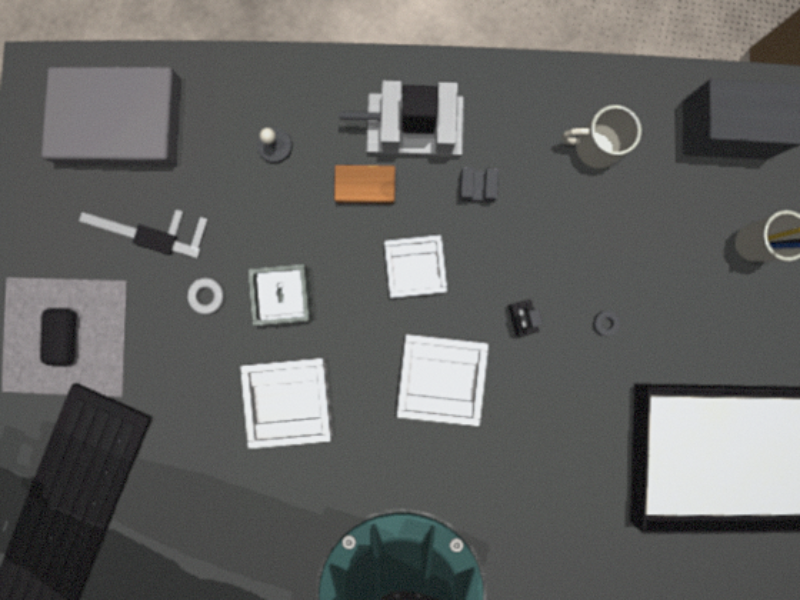

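View pics/scene0b.png

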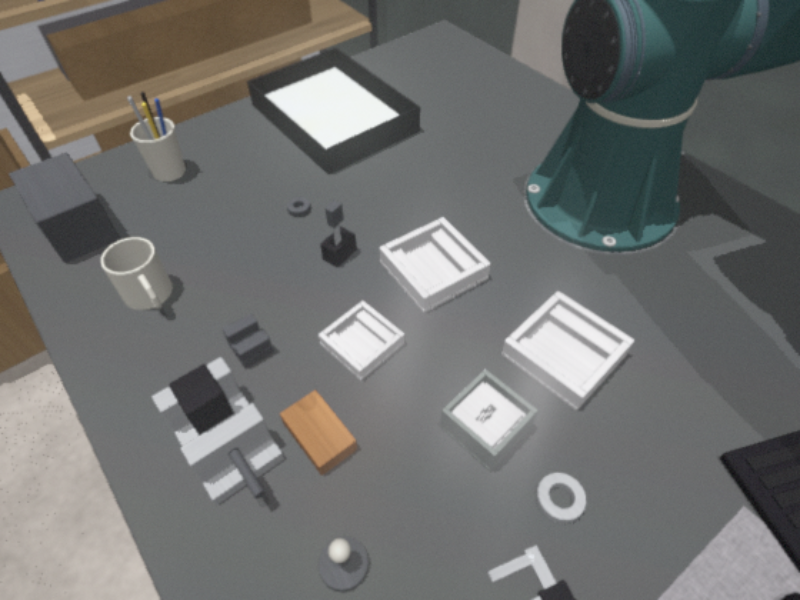

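```bash
cat >> h.py <<'E'
def cloud(n,f):
    D=np.load('pics/'+f+'.npz');d=D['d'];v,u=np.mgrid[:420,:560]
    c=calibration(n);K=np.array(c['mtx']);xd=np.stack([(u-K[0,2])/K[0,0],(v-K[1,2])/K[1,1]],-1);x=xd.copy()
    for _ in range(15): x=xd/(1+c['k1']*(x**2).sum(-1,keepdims=True))
    P=np.concatenate([x,np.ones(x.shape[:2]+(1,))],-1)*d[...,None]
    P=P@D['R'].T+D['t']; P[d==0]=np.nan; return P
E
python3 - <<'E'
from h import *
P=cloud('top','top0')
for nm,(u,v),w,(lo,hi) in [('mag',(279,295),40,(.044,.06)),('seat',(415,267),40,(.02,.04)),('seatB',(443,380),55,(.02,.06)),('seatC',(285,403),55,(.02,.06)),('stand',(524,318),28,(.03,.055)),('handle',(524,318),35,(.07,.2))]:
    u,v,w=int(u*.7),int(v*.7),int(w*.7)
    Q=P[v-w:v+w,u-w:u+w].reshape(-1,3);Q=Q[(Q[:,2]>lo)&(Q[:,2]<hi)]
    r=cv2.minAreaRect((Q[:,:2]*1000).astype(np.float32)); print(nm,len(Q),r,np.median(Q[:,2]) if len(Q) else 0, Q[:,2].max() if len(Q) else 0)
E
```

```text
mag 500 ((502.8611755371094, 214.43695068359375), (90.49360656738281, 92.97222900390625), 7.1267266273498535) 0.0503396764090826 0.05612077769069079
seat 526 ((558.08935546875, -6.09014892578125), (94.2048110961914, 93.83495330810547), 7.424197196960449) 0.026636031007142902 0.0318071601420673
seatB 2123 ((371.0056457519531, -55.592506408691406), (135.89385986328125, 135.90943908691406), 85.32801055908203) 0.03434410001679489 0.04474507363791991
seatC 2217 ((324.7377624511719, 199.74984741210938), (137.0802001953125, 137.94192504882812), 7.26782751083374) 0.03235710217843624 0.04448290145701539
stand 230 ((477.0601806640625, -189.4094696044922), (55.29852294921875, 35.303348541259766), 15.578723907470703) 0.03850123813823236 0.0524100701337602
handle 130 ((477.1631164550781, -189.1219482421875), (25.73300552368164, 16.706880569458008), 18.144695281982422) 0.11374466946772249 0.1178354438570065
```

```bash
cat >> h.py <<'E'
def seq(p,yaw,targets):
    """commanded pos,yaw -> prints shift (tool axes) and turn z for each target (tool down)"""
    p=np.array(p,float)
    for q,y in targets:
        q=np.array(q,float);d=q-p;c,s=np.cos(yaw),np.sin(yaw)
        print([[round(c*d[0]+s*d[1],4),round(s*d[0]-c*d[1],4),round(-d[2],4)],[0,0,round(yaw-y,4)]],'len %.3f'%np.linalg.norm(d));p=q;yaw=y
E
python3 - <<'E'
from h import *
a=np.array([.2,.671,.233]);m=np.array([.503,.214,.25]);k=np.array([.477,-.189,.25])
seq(a,1.281,[(a+(m-a)*i/3,1.281-.54*i) for i in(1,2,3)]+[(m+(k-m)*i/2,-.339-.475*i) for i in(1,2)])
E
```

```text
[[np.float64(-0.1171), np.float64(0.1403), np.float64(-0.0057)], [0, 0, 0.54]] len 0.183
[[np.float64(-0.0283), np.float64(0.1806), np.float64(-0.0057)], [0, 0, 0.54]] len 0.183
[[np.float64(0.0686), np.float64(0.1694), np.float64(-0.0057)], [0, 0, 0.54]] len 0.183
[[np.float64(0.0547), np.float64(0.1944), np.float64(-0.0)], [0, 0, 0.475]] len 0.202
[[np.float64(0.1376), np.float64(0.1478), np.float64(-0.0)], [0, 0, 0.475]] len 0.202
```

Request:
servo_tool(
  plan=[
    [[-0.1171,0.1403,-0.0057],[0,0,0.54]],
    [[-0.1171,0.1403,-0.0057],[0,0,0.54]],
    [[-0.1171,0.1403,-0.0057],[0,0,0.54]],
    [[-0.1171,0.1403,-0.0057],[0,0,0.54]],
    [[-0.1171,0.1403,-0.0057],[0,0,0.54]],
  ],
)

```text
time: 0.57
ee_pos: [0.3026, 0.515, 0.2384]
tcp_rot: [3.141, 0.001, 0.732]
force: [0.6, 0.8, 0.3]
width: 0.0915
```

Request:
servo_tool(
  plan=[
    [[-0.0283,0.1806,-0.0057],[0,0,0.54]],
    [[-0.0283,0.1806,-0.0057],[0,0,0.54]],
    [[-0.0283,0.1806,-0.0057],[0,0,0.54]],
    [[-0.0283,0.1806,-0.0057],[0,0,0.54]],
    [[-0.0283,0.1806,-0.0057],[0,0,0.54]],
  ],
)

```text
time: 0.98
ee_pos: [0.4037, 0.3631, 0.2445]
tcp_rot: [3.141, -0.0, 0.193]
force: [0.2, 0.4, 0.4]
width: 0.0912
```

Request:
servo_tool(
  plan=[
    [[0.0686,0.1694,-0.0057],[0,0,0.54]],
    [[0.0686,0.1694,-0.0057],[0,0,0.54]],
    [[0.0686,0.1694,-0.0057],[0,0,0.54]],
    [[0.0686,0.1694,-0.0057],[0,0,0.54]],
    [[0.0686,0.1694,-0.0057],[0,0,0.54]],
  ],
)

```text
time: 1.4
ee_pos: [0.5051, 0.2107, 0.2504]
tcp_rot: [-3.141, -0.001, -0.348]
force: [-0.3, 0.3, -0.3]
width: 0.0914
```

```bash
python3 - <<'E'
from h import *
s=sensors.observe();print(s['time'],s['ee_pos'],s['tcp_rot'])
for i in range(2):take('wrist','w1')
s=sensors.observe();print(s['time'],s['ee_pos'],s['tcp_rot'])
# rectified metric view of magazine at z=0.042, 0.2mm.. around (503,214), x up, y left
D=np.load('pics/w1.npz');c=calibration('wrist');K=np.array(c['mtx'])
n=600;S=.1/n
v,u=np.mgrid[:n,:n];X=.503+(n/2-v)*S;Y=.214+(n/2-u)*S
W=np.stack([X,Y,np.full_like(X,.042)],-1);C=(W-D['t'])@D['R'];x=C[...,:2]/C[...,2:]
x=x*(1+c['k1']*(x**2).sum(-1,keepdims=True))
cv2.imwrite('pics/mag.png',cv2.remap(D['p'][:,:,::-1].copy(),(x[...,0]*K[0,0]+K[0,2]).astype(np.float32),(x[...,1]*K[1,1]+K[1,2]).astype(np.float32),cv2.INTER_CUBIC))
E
```

```text
1.4 [0.50513686 0.21074622 0.2503656 ] [-3.14148757e+00 -8.14916636e-04 -3.47763909e-01]
1.5 [0.50452005 0.2118903  0.25013206] [-3.14150515e+00 -3.26821467e-04 -3.43256637e-01]
```

View pics/mag.png

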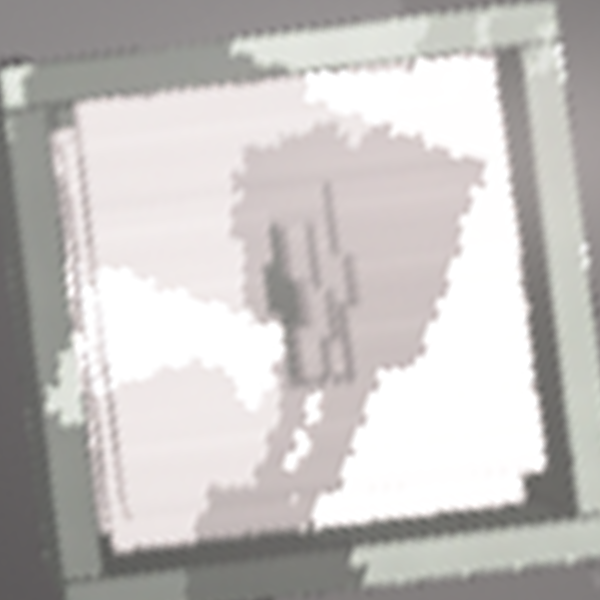

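The crop shows the magazine with the top plate (corners about (78,100), (497,55), (545,475), (115,550)). Its slot is near (309,295), running along world x at about 7°. The lower plates stick out to the left (+y). For the seat there are three candidates in the top view: (415,267) at 94 mm, (443,380) at 136 mm and (285,403) at 137 mm. The 94 mm one is the smallest and matches, so I'll confirm it from the wrist on the way.

Request:
servo_tool(
  plan=[
    [[0.0547,0.1944,0],[0,0,0.475]],
    [[0.0547,0.1944,0],[0,0,0.475]],
    [[0.0547,0.1944,0],[0,0,0.475]],
    [[0.0547,0.1944,0],[0,0,0.475]],
    [[0.0547,0.1944,0],[0,0,0.475]],
  ],
  hand=0.2,
)

```text
time: 1.92
ee_pos: [0.4893, 0.0111, 0.25]
tcp_rot: [-3.142, 0.0, -0.818]
force: [0.7, -0.2, 1.2]
width: 0.0607
```

```bash
python3 - <<'E'
from h import *
take('wrist','w2');take('wrist','w2')
P=cloud('wrist','w2').reshape(-1,3)
Q=P[(abs(P[:,0]-.558)<.065)&(abs(P[:,1]+.006)<.065)]
for lo,hi in((.024,.032),(.014,.021),(.002,.009)):
    q=Q[(Q[:,2]>lo)&(Q[:,2]<hi)];print(len(q),np.median(q[:,2]),cv2.minAreaRect((q[:,:2]*1000).astype(np.float32)))
E
```

```text
2778 0.02868241648550765 ((557.1287231445312, -7.463008880615234), (93.96971893310547, 94.69062042236328), 7.357339382171631)
2540 0.018809247226947573 ((556.6113891601562, -3.900524139404297), (90.0718765258789, 87.63258361816406), 7.153507232666016)
3264 0.006577767627999193 ((558.1104736328125, -5.880790710449219), (129.80044555664062, 129.608154296875), 89.71688842773438)
```

Request:
servo_tool(
  plan=[
    [[0.1376,0.1478,0],[0,0,0.475]],
    [[0.1376,0.1478,0],[0,0,0.475]],
    [[0.1376,0.1478,0],[0,0,0.475]],
    [[0.1376,0.1478,0],[0,0,0.475]],
    [[0.1376,0.1478,0],[0,0,0.475]],
  ],
)

```text
time: 2.43
ee_pos: [0.477, -0.1903, 0.2501]
tcp_rot: [-3.141, -0.0, -1.293]
force: [0.4, 0.1, 0.2]
width: 0.0548
```

```bash
python3 - <<'E'
from h import *
for i in range(2):take('wrist','w3')
s=sensors.observe();print(s['time'],s['ee_pos'],s['tcp_rot'])
P=cloud('wrist','w3').reshape(-1,3)
Q=P[(abs(P[:,0]-.477)<.06)&(abs(P[:,1]+.189)<.06)]
for lo,hi in((.105,.125),(.034,.045)):
    q=Q[(Q[:,2]>lo)&(Q[:,2]<hi)];print(len(q),np.median(q[:,2]),cv2.minAreaRect((q[:,:2]*1000).astype(np.float32)))
a=cv2.imread('pics/w2.png');b=cv2.imread('pics/w3.png');cv2.imwrite('pics/w23.png',cv2.resize(np.vstack([a,b]),(440,600)) if 0 else np.hstack([cv2.resize(a,(400,300)),cv2.resize(b,(400,300))]))
E
```

```text
2.5333 [ 0.47728275 -0.19188686  0.25011294] [-3.14136798e+00 -5.70939868e-04 -1.29056888e+00]
646 0.1165932702308915 ((476.9764099121094, -190.7609405517578), (25.50637435913086, 15.852154731750488), 16.07118034362793)
1068 0.04071063274942721 ((464.90179443359375, -163.561767578125), (57.95029830932617, 100.1100082397461), 23.60579490661621)
```

View pics/w23.png

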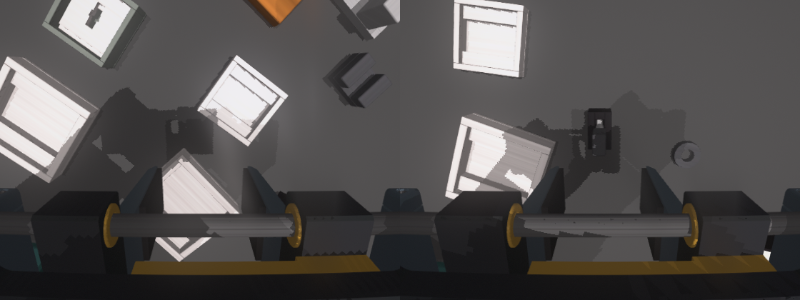

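Left: the small seat with its channel along y, near (240,100). Right: the key handle, lined up between the jaws near (598,115), with the collar at (685,152). The wrist measurement confirms the 94 mm seat at about (0.558, -0.006). Next I'll grip the key.

Request:
servo_tool(
  plan=[
    [[-0.001,0,0.04],[0,0,0]],
    [[-0.001,0,0.08],[0,0,0]],
    [[-0.001,0,0.115],[0,0,0]],
    [[-0.001,0,0.14],[0,0,0]],
    [[-0.001,0,0.153],[0,0,0]],
  ],
)

```text
time: 2.95
ee_pos: [0.4756, -0.1859, 0.0938]
tcp_rot: [3.139, 0.003, -1.286]
force: [-0.7, 0.0, 0.2]
width: 0.0547
```

Request:
servo_tool(
  plan=[
    [[0,0,0],[0,0,0]],
    [[0,0,0],[0,0,0]],
    [[0,0,0],[0,0,0]],
    [[0,0,0],[0,0,0]],
    [[0,0,0],[0,0,0]],
  ],
  hand=-1,
  squeeze=40,
)

```text
time: 3.37
ee_pos: [0.4775, -0.1883, 0.0982]
tcp_rot: [-3.14, -0.001, -1.289]
force: [-0.2, -0.3, 0.8]
width: 0.0243
```

Request:
servo_tool(
  plan=[
    [[0,0,0],[0,0,0]],
    [[0,0,0],[0,0,0]],
    [[0,0,0],[0,0,0]],
  ],
)

```text
time: 3.62
ee_pos: [0.4775, -0.1888, 0.0978]
tcp_rot: [-3.14, -0.002, -1.289]
force: [-0.6, -4.0, 4.9]
width: 0.0158
```

```bash
python3 - <<'E'
from h import *
s=sensors.observe();print(s)
E
```

```text
{'time': 3.6167, 'joints': array([-4.21787990e-01,  3.04890400e-01,  2.15767688e+00, -7.43479767e-04,
        6.76937755e-01,  8.67564409e-01]), 'joint_vel': array([ 0.00108013, -0.00011061, -0.00065471,  0.00262954,  0.003499  ,
        0.00071718]), 'joint_efforts': array([ 2.09080160e+00, -5.43668354e+01, -2.74095029e+01,  7.93378986e-01,
        4.98276595e-01,  1.02114701e-02]), 'ee_pos': array([ 0.47745694, -0.1888332 ,  0.09778892]), 'tcp_rot': array([-3.14030237e+00, -1.70609972e-03, -1.28877445e+00]), 'force': array([-0.62424831, -4.04855086,  4.87004385]), 'ft_torque': array([-1.12644227,  0.12218889,  0.03696918]), 'width': 0.01576259697541702}
```

Request:
servo_tool(
  plan=[
    [[0,0,-0.005],[0,0,0]],
    [[0,0,-0.012],[0,0,0]],
    [[0,0,-0.024],[0,0,0]],
    [[0,0,-0.036],[0,0,0]],
    [[0,0,-0.048],[0,0,0]],
  ],
)

```text
time: 4.03
ee_pos: [0.4765, -0.1881, 0.1457]
tcp_rot: [3.141, 0.001, -1.289]
force: [0.7, -0.2, -0.9]
width: 0.0158
```

Request:
servo_tool(
  plan=[
    [[0,0,-0.013],[0,0,0]],
    [[0,0,-0.026],[0,0,0]],
    [[0,0,-0.038],[0,0,0]],
    [[0,0,-0.045],[0,0,0]],
    [[0,0,-0.045],[0,0,0]],
  ],
)

```text
time: 4.45
ee_pos: [0.4774, -0.1884, 0.1917]
tcp_rot: [-3.14, -0.001, -1.289]
force: [-0.6, -0.6, -0.9]
width: 0.016
```

```bash
python3 - <<'E'
from h import *
s=sensors.observe();s=sensors.observe();print(s['time'],s['ee_pos'],s['tcp_rot'],s['force'],s['ft_torque'],s['width'])
a=np.array([.4775,-.1885,.190]); b=np.array([.5038,.2125,.19]); y1=.122-np.pi/2
seq(a,-1.289,[(a+(b-a)*i/3,-1.289+(y1+1.289)*i/3) for i in (1,2,3)])
E
```

```text
4.45 [ 0.47744259 -0.18843892  0.19170939] [-3.13975244e+00 -1.42376659e-03 -1.28899838e+00] [-0.59307677 -0.63428316 -0.85950546] [-0.07491298  0.10996614  0.04418298] 0.01603297343070219
[[np.float64(-0.126), np.float64(-0.0456), np.float64(-0.0)], [0, 0, 0.0533]] len 0.134
[[np.float64(-0.1282), np.float64(-0.0388), np.float64(-0.0)], [0, 0, 0.0533]] len 0.134
[[np.float64(-0.1301), np.float64(-0.0319), np.float64(-0.0)], [0, 0, 0.0533]] len 0.134
```

Request:
servo_tool(
  plan=[
    [[-0.03,-0.011,0],[0,0,0.0533]],
    [[-0.065,-0.0235,0],[0,0,0.0533]],
    [[-0.1,-0.036,0],[0,0,0.0533]],
    [[-0.126,-0.0456,0],[0,0,0.0533]],
  ],
)

```text
time: 4.78
ee_pos: [0.4848, -0.0524, 0.1894]
tcp_rot: [3.141, 0.001, -1.343]
force: [-0.1, 0.2, -1.0]
width: 0.0159
```

Request:
servo_tool(
  plan=[
    [[-0.035,-0.0105,0],[0,0,0.0533]],
    [[-0.07,-0.021,0],[0,0,0.0533]],
    [[-0.1,-0.03,0],[0,0,0.0533]],
    [[-0.1282,-0.0388,0],[0,0,0.0533]],
  ],
)

```text
time: 5.12
ee_pos: [0.4937, 0.081, 0.1895]
tcp_rot: [3.141, 0.0, -1.395]
force: [1.3, -0.4, -1.2]
width: 0.0156
```

Request:
servo_tool(
  plan=[
    [[-0.035,-0.009,0],[0,0,0.0533]],
    [[-0.07,-0.0175,0],[0,0,0.0533]],
    [[-0.1,-0.025,0],[0,0,0.0533]],
    [[-0.12,-0.0295,0],[0,0,0.0533]],
    [[-0.1301,-0.0319,0],[0,0,0.0533]],
  ],
)

```text
time: 5.53
ee_pos: [0.5026, 0.215, 0.1894]
tcp_rot: [3.141, 0.0, -1.447]
force: [0.4, -0.0, -0.8]
width: 0.0161
```

Request:
servo_tool(
  plan=[
    [[0,0,0.013],[0,0,0]],
    [[0,0,0.023],[0,0,0]],
    [[0,0,0.03],[0,0,0]],
    [[0,0,0.03],[0,0,0]],
    [[0,0,0.03],[0,0,0]],
  ],
)

```text
time: 5.95
ee_pos: [0.5027, 0.2117, 0.1592]
tcp_rot: [3.14, -0.0, -1.45]
force: [0.3, 0.4, -1.1]
width: 0.0157
```

```bash
python3 - <<'E'
from h import *
for i in range(2):take('wrist','w4')
s=sensors.observe();print(s['time'],s['ee_pos'],s['tcp_rot'],s['force'])
D=np.load('pics/w4.npz');a=D['p'][100:310,180:390,::-1];cv2.imwrite('pics/w4c.png',cv2.resize(a,(600,600),interpolation=cv2.INTER_CUBIC))
c=calibration('wrist');K=np.array(c['mtx']);M=np.array(c['mount'])
# expected key foot corners px if key coaxial with the tool
for z in (.091,.085,.019):
  for x,y in ((-.004,-.0145),(.004,-.0145),(.004,.0145),(-.004,.0145),(0,0)):
    q=np.linalg.inv(M)@[x,y,z,1];q=q[:2]/q[2];q=q*(1+c['k1']*(q@q));u=q*[K[0,0],K[1,1]]+K[:2,2];print(z,x,y,((u-[180,100])*600/210).round(0))
E
```

```text
6.05 [0.50326258 0.21223246 0.16018766] [-3.14146434e+00  3.58121211e-06 -1.44978908e+00] [ 0.08285986  0.44436173 -0.4175731 ]
0.091 -0.004 -0.0145 [278. 286.]
0.091 0.004 -0.0145 [310. 286.]
0.091 0.004 0.0145 [310. 397.]
0.091 -0.004 0.0145 [278. 397.]
0.091 0 0 [294. 342.]
0.085 -0.004 -0.0145 [277. 292.]
0.085 0.004 -0.0145 [311. 292.]
0.085 0.004 0.0145 [310. 406.]
0.085 -0.004 0.0145 [278. 406.]
0.085 0 0 [294. 350.]
0.019 -0.004 -0.0145 [271. 392.]
0.019 0.004 -0.0145 [316. 392.]
0.019 0.004 0.0145 [315. 538.]
0.019 -0.004 0.0145 [272. 538.]
0.019 0 0 [294. 467.]
```

View pics/w4c.png

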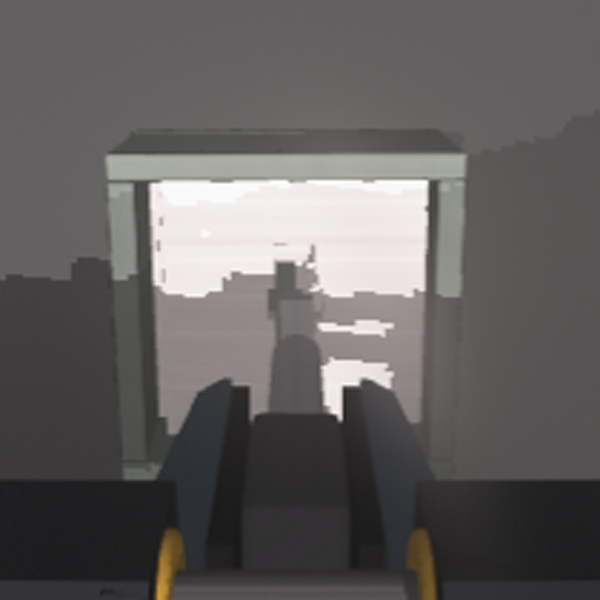

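```bash
python3 - <<'E'
from h import *
g=lambda x,y,z:pt('wrist','w4',180+x/2.857,100+y/2.857,z)
for x,y,z in((294,243,.042),(285,181,.042),(152,182,.042),(428,182,.042),(285,154,.052),(107,154,.052),(467,154,.052),(297,298,.075),(300,298,.075)):print(x,y,g(x,y,z)*1000)
P=cloud('wrist','w4');q=P[150:330,180:390].reshape(-1,3)
r=q[(q[:,2]>.048)&(q[:,2]<.056)];print(len(r),np.median(r[:,2]),cv2.minAreaRect((r[:,:2]*1e3).astype(np.float32)))
r=q[(q[:,2]>.038)&(q[:,2]<.046)];print(np.median(r[:,2]))
D=np.load('pics/w4.npz');print((D['d'][200:222,274:296:2]*1000).astype(int)); print(np.round(P[200:222,284]*1000,1))
E
```

```text
294 243 [521.81517034 214.31017067  42.        ]
285 181 [538.07511629 218.66725505  42.        ]
152 182 [533.62199237 253.34571389  42.        ]
428 182 [542.38625569 181.33677622  42.        ]
285 154 [546.51417012 219.58222377  52.        ]
107 154 [541.17502784 264.02982806  52.        ]
467 154 [552.10493962 174.17594646  52.        ]
297 298 [516.05449025 212.86725993  75.        ]
300 298 [516.14080065 212.15866036  75.        ]
3335 0.05267372588549124 ((502.879638671875, 214.00704956054688), (89.85549926757812, 91.31739044189453), 7.139242649078369)
0.04282506158574603
[[280 278 317 316 315 295 296 286 286 280 278]
 [317 316 317 317 316 317 294 287 287 287 279]
 [316 317 315 317 317 315 297 287 287 288 280]
 [318 317 252 251 249 251 250 249 289 287 279]
 [316 316 248 249 249 248 248 248 287 288 278]
 [317 317 246 248 247 247 246 247 288 288 279]
 [316 318 247 246 246 247 246 246 288 288 280]
 [316 317 247 246 247 248 248 246 288 290 280]
 [318 318 248 246 248 248 246 248 289 289 282]
 [288 287 247 247 248 248 247 247 289 288 280]
 [285 285 248 247 248 248 247 248 289 284 28
[... 283 characters left out ...]
]
 [283 283 250 249 248 247 249 249 290 283 282]
 [283 283 249 248 246 246 246 249 290 283 284]
 [283 283 249 245   0 243 244 246 291 283 282]
 [283 283 247 244 242 241 242 243 248 284 282]
 [284 283 243 241 240 239 241 242 246 283 283]]
[[506.1 211.5  26.6]
 [499.7 210.7   6.3]
 [499.2 210.6   7.8]
 [515.6 212.8  70. ]
 [515.6 212.8  72.8]
 [515.4 212.8  74.3]
 [514.8 212.7  74.7]
 [513.7 212.5  73.5]
 [513.2 212.5  74.2]
 [512.5 212.4  74.2]
 [511.9 212.3  74.4]
 [511.3 212.3  74.9]
 [510.3 212.1  74. ]
 [509.9 212.1  75. ]
 [509.4 212.   75.7]
 [508.5 211.9  75.1]
 [507.8 211.8  74.9]
 [507.5 211.8  76.2]
 [507.2 211.8  77.7]
 [507.4 211.8  80.6]
 [507.4 211.8  82.7]
 [507.4 211.8  84.6]]
```

```bash
python3 - <<'E'
from h import *
P=cloud('wrist','w4');np.set_printoptions(linewidth=200)
print('cols',np.arange(270,298,2))
for v in range(160,206): print(v,round(P[v,278,0]*1000,1),(P[v,270:298,2][::2]*1000).round().astype(int))
q=P[150:330,180:390].reshape(-1,3)
r=q[(q[:,2]>.0395)&(q[:,2]<.0455)];print(cv2.minAreaRect((r[:,:2]*1e3).astype(np.float32)),np.nanmax(r[:,0]))
# full plate rect from w1
P=cloud('wrist','w1').reshape(-1,3);r=P[(abs(P[:,0]-.503)<.045)&(abs(P[:,1]-.214)<.045)&(P[:,2]>.0395)&(P[:,2]<.0455)];print(len(r),cv2.minAreaRect((r[:,:2]*1e3).astype(np.float32)),r[:,2].mean())
E
```

```text
cols [270 272 274 276 278 280 282 284 286 288 290 292 294 296]
160 542.2 [52 53 52 54 53 52 53 53 53 53 52 54 52 52]
161 541.6 [52 54 52 53 54 52 52 53 53 53 52 52 53 52]
162 540.6 [54 53 53 53 52 54 52 53 53 53 52 51 52 53]
163 538.2 [44 42 43 42 42 43 43 43 43 42 43 43 41 42]
164 537.5 [43 43 43 43 42 43 42 43 43 42 42 44 43 43]
165 536.7 [43 43 42 43 42 43 44 42 43 43 43 42 44 43]
166 536.2 [43 43 43 43 44 43 42 43 43 43 42 42 44 42]
167 535.4 [41 44 43 43 43 44 42 43 42 43 43 41 44 43]
168 534.7 [42 43 42 44 43 43 44 43 42 42 43 42 43 44]
169 534.0 [43 44 42 42 44 43 44 43 44 42 42 43 42 43]
170 533.0 [43 44 42 42 43 42 42 43 42 42 43 43 42 43]
171 532.3 [43 43 43 43 43 43 42 43 42 44 43 44 43 43]
172 531.5 [42 42 42 44 42 43 43 43 42 42 43 43 44 41]
173 530.7 [44 42 43 42 42 42 43 42 43 42 43 43 44 44]
174 529.9 [43 42 43 42 42 43 42 42 43 42 43 42 43 42]
175 529.2 [43 44 44 42 43 43 42 42 43 43 43 43 43 42]
176 528.8 [42 42 42 43 44 43 42 43 41 43 43 42 43 43]
177 527.5 [42 44 42 42 42 43 43 43 43 42 44 43 42 43]
178 527.0 [43 43 42 44 43 43 44 43 43 43 43 44 43 42]
179 526.2 [
[... 1808 characters left out ...]
                42]
199 501.0 [43 43 42 43  7  8  6 28 26 35 36 43 43 43]
200 499.7 [42 44 42 43  5  7  8 27 26 35 36 42 43 42]
201 499.1 [43 42  6  7  7  6  7  6 29 35 35 35 43 42]
202 498.6 [43 42  7  6  8  7  6  8 26 36 35 34 42 42]
203 515.0 [43 43  6  6 70 70 72 70 71 72 34 35 43 43]
204 515.3 [43 44  8  7 73 72 73 73 73 73 35 35 44 43]
205 515.1 [43 43  7  7 75 74 75 74 75 75 35 35 43 42]
((505.2498779296875, 214.95521545410156), (84.93574523925781, 88.82568359375), 7.195704936981201) 0.5527623176123244
4568 ((501.7060241699219, 217.29730224609375), (77.28138732910156, 85.03543853759766), 7.146176338195801) 0.04274965117987905<stdin>:4: RuntimeWarning: invalid value encountered in cast
```

Depth gives the layout. The top slot's centre is about 3.8 mm toward +x from the foot and nearly aligned sideways. Plate 2 is about 5.7 mm toward -x and 2.5 mm toward +y of the top plate. The lowest is about 6 mm toward +y of the top plate.

Request:
servo_tool(
  plan=[
    [[0.0003,-0.0038,0],[0,0,0]],
    [[0.0003,-0.0038,0.006],[0,0,0]],
    [[0.0003,-0.0038,0.014],[0,0,0]],
    [[0.0003,-0.0038,0.021],[0,0,0]],
    [[0.0003,-0.0038,0.023],[0,0,0]],
  ],
)

```text
time: 6.47
ee_pos: [0.5061, 0.2127, 0.1354]
tcp_rot: [3.14, -0.0, -1.449]
force: [-1.1, -0.5, -2.5]
width: 0.0155
```

Request:
servo_tool(
  plan=[
    [[0,0,0.001],[0,0,0]],
    [[0,0,0.002],[0,0,0]],
    [[0,0,0.003],[0,0,0]],
    [[0,0,0.003],[0,0,0]],
    [[0,0,0.003],[0,0,0]],
  ],
)

```text
time: 6.88
ee_pos: [0.5069, 0.213, 0.1342]
tcp_rot: [-3.141, 0.0, -1.449]
force: [1.1, 0.6, -1.0]
width: 0.016
```

Request:
servo_tool(
  plan=[
    [[0,0,0.0007],[0,0,0]],
    [[0,0,0.0013],[0,0,0]],
    [[0,0,0.002],[0,0,0]],
    [[0,0,0.002],[0,0,0]],
  ],
)

```text
time: 7.22
ee_pos: [0.5068, 0.213, 0.1319]
tcp_rot: [3.141, -0.0, -1.449]
force: [0.9, -1.0, -0.3]
width: 0.0157
```

Request:
servo_tool(
  plan=[
    [[0,0,0.0007],[0,0,0]],
    [[0,0,0.0013],[0,0,0]],
    [[0,0,0.002],[0,0,0]],
    [[0,0,0.002],[0,0,0]],
  ],
)

```text
time: 7.55
ee_pos: [0.5068, 0.213, 0.1299]
tcp_rot: [3.141, -0.0, -1.449]
force: [-0.1, -1.0, -1.3]
width: 0.0158
```

Request:
servo_tool(
  plan=[
    [[0,0,0.0007],[0,0,0]],
    [[0,0,0.0013],[0,0,0]],
    [[0,0,0.002],[0,0,0]],
    [[0,0,0.002],[0,0,0]],
  ],
)

```text
time: 7.88
ee_pos: [0.5068, 0.2129, 0.1279]
tcp_rot: [3.141, -0.0, -1.449]
force: [0.1, 0.3, -0.8]
width: 0.0159
```

Request:
servo_tool(
  plan=[
    [[0,0,0.0005],[0,0,0]],
    [[0,0,0.001],[0,0,0]],
    [[0,0,0.001],[0,0,0]],
  ],
)

```text
time: 8.13
ee_pos: [0.5068, 0.2129, 0.1269]
tcp_rot: [3.141, -0.0, -1.449]
force: [-0.5, -0.4, -2.4]
width: 0.0161
```

Request:
servo_tool(
  plan=[
    [[-0.0008,0.0015,0],[0,0,0]],
    [[-0.0016,0.003,0],[0,0,0]],
    [[-0.0024,0.0045,0],[0,0,0]],
    [[-0.003,0.006,0],[0,0,0]],
    [[-0.0033,0.007,0],[0,0,0]],
  ],
)

```text
time: 8.55
ee_pos: [0.4994, 0.2156, 0.1272]
tcp_rot: [-3.141, 0.0, -1.449]
force: [0.8, 0.1, -0.7]
width: 0.0157
```

Request:
servo_tool(
  plan=[
    [[0.0004,-0.0006,0],[0,0,0]],
    [[0.0008,-0.0013,0],[0,0,0]],
    [[0.0008,-0.0013,0],[0,0,0]],
  ],
)

```text
time: 8.8
ee_pos: [0.5009, 0.2147, 0.127]
tcp_rot: [3.141, -0.0, -1.449]
force: [0.4, -0.4, -0.7]
width: 0.0161
```

Request:
servo_tool(
  plan=[
    [[0,0,0.0005],[0,0,0]],
    [[0,0,0.001],[0,0,0]],
    [[0,0,0.001],[0,0,0]],
  ],
)

```text
time: 9.05
ee_pos: [0.5008, 0.2147, 0.1259]
tcp_rot: [3.141, -0.0, -1.449]
force: [0.3, 0.0, -1.7]
width: 0.0156
```

Request:
servo_tool(
  plan=[
    [[0,0,0.0004],[0,0,0]],
    [[0,0,0.0008],[0,0,0]],
    [[0,0,0.0008],[0,0,0]],
  ],
)

```text
time: 9.3
ee_pos: [0.5008, 0.2147, 0.1251]
tcp_rot: [3.141, -0.0, -1.449]
force: [0.1, 0.7, -0.9]
width: 0.0159
```

```bash
python3 - <<'E'
from h import *
for i in range(2):take('wrist','w5')
s=sensors.observe();print(s['time'],s['ee_pos'],s['force'])
P=cloud('wrist','w5')
print('cols',np.arange(270,298,2))
for v in range(172,225): print(v,round(P[v,283,0]*1000,1),np.nan_to_num(P[v,266:302,2][::2]*1000).round().astype(int))
E
```

```text
9.4 [0.50085103 0.21477425 0.12520049] [-0.01342402 -0.0336667  -1.53430408]
cols [270 272 274 276 278 280 282 284 286 288 290 292 294 296]
172 533.7 [28 27 28 28 27 26 28 28 27 28 27 28 28 27 27 27 29 28]
173 534.7 [39 37 37 37 37 36 37  0 37 37 37 37 38 37  0 38 38 35]
174 534.7 [41 42 41 40 41 42 41 41 40 41 39 41 41 40 40 40 41 41]
175 534.3 [43 43 43 42 44 43 42 43 44 43 43 41 43 43 44 42 42 43]
176 533.8 [45 44 43 42 42 43 43 42 42 43 44 44 42 42 44 43 43 43]
177 533.0 [43 45 43 43 43 43 42 43 42 43 43 43 43 44 43 43 43 44]
178 532.4 [42 43 43 43 43 42 42 43 43 43 42 43 43 43 43 42 44 42]
179 532.0 [42 44 42 42 43 43 43 43 43 44 43 44 42 44 43 43 43 43]
180 531.0 [43 42 44 43 43 42 43 42 44 43 43 44 43 43 42 43 43 43]
181 530.3 [43 44 42 43 43 42 42 43 44 43 43 42 44 42 43 44 43 43]
182 529.6 [43 42 43 44 43 43 42 42 42 44 43 43 42 43 42 45 42 42]
183 529.1 [42 42 43 44 43 42 43 43 43 43 43 43 43 42 41 43 44 44]
184 528.7 [43 43 43 42 41 42 43 42 42 43 42 42 43 42 43 43 41 43]
185 527.9 [42 42 43 42 43 42 42 42 43 43 43 43 42 42 43 42 42 43]
186 526.9 [42 43 43 44 44 44 43 43 4
[... 1837 characters left out ...]
 42 41 40 38 40 40 40  8 26 42 42 43 43]
215 505.9 [43 43 43 43 42 43 39 40 39 39 41 40  9 27 42 43 42 43]
216 505.4 [44 42 44 42 43 43 41 40 41 41 40 39  6 27 43 43 43 43]
217 505.1 [43 43 43 43 41 42 40 41 41 42 42 40  7 26 43 42 43 43]
218 504.8 [43 43 44 42 43 43 40 41 43 42 44 40  5 27 43 42 44 43]
219 505.0 [43 42 44 43 43 42 42 44 46 46 46 43 18 26 43 44 43 44]
220 505.1 [43 43 42 42 31  6 42 47 47 48 47 46 42 26 26 43 44 43]
221 504.8 [43 44 41 43 32  7 46 48 51 50 50 47 45 27 26 43 44 43]
222 505.5 [43 42 43 43 31 42 48 50 52 52 52 50 47 29 27 44 42 42]
223 504.9 [44 43 43 43 33 44 51 53 54 53 54 52 49 41 27 43 44 43]
224 505.4 [43 43 42 43 34 48 52 55 57 55 55 54 51 44 26 43 42 42]
```

Request:
servo_tool(
  plan=[
    [[0,0,0.0004],[0,0,0]],
    [[0,0,0.0008],[0,0,0]],
    [[0,0,0.0008],[0,0,0]],
  ],
)

```text
time: 9.65
ee_pos: [0.5008, 0.2148, 0.1244]
tcp_rot: [3.142, -0.0, -1.449]
force: [-0.3, -0.2, -1.3]
width: 0.0159
```

Request:
servo_tool(
  plan=[
    [[0,0,0.0004],[0,0,0]],
    [[0,0,0.0008],[0,0,0]],
    [[0,0,0.0008],[0,0,0]],
  ],
)

```text
time: 9.9
ee_pos: [0.5009, 0.2148, 0.1236]
tcp_rot: [3.142, -0.0, -1.449]
force: [-0.5, -0.1, -1.4]
width: 0.0161
```

Request:
servo_tool(
  plan=[
    [[0,0,0.0005],[0,0,0]],
    [[0,0,0.001],[0,0,0]],
    [[0,0,0.0015],[0,0,0]],
    [[0,0,0.0015],[0,0,0]],
  ],
)

```text
time: 10.23
ee_pos: [0.5008, 0.2147, 0.122]
tcp_rot: [3.141, -0.0, -1.449]
force: [-0.4, -0.2, -1.1]
width: 0.0157
```

Request:
servo_tool(
  plan=[
    [[0,0,0.0005],[0,0,0]],
    [[0,0,0.001],[0,0,0]],
    [[0,0,0.0015],[0,0,0]],
    [[0,0,0.0015],[0,0,0]],
  ],
)

```text
time: 10.57
ee_pos: [0.5008, 0.2148, 0.1205]
tcp_rot: [3.141, -0.0, -1.449]
force: [-1.3, 0.2, -2.1]
width: 0.0156
```

Request:
servo_tool(
  plan=[
    [[0,0,0.0005],[0,0,0]],
    [[0,0,0.001],[0,0,0]],
    [[0,0,0.001],[0,0,0]],
  ],
)

```text
time: 10.82
ee_pos: [0.5008, 0.2148, 0.1195]
tcp_rot: [3.141, -0.0, -1.449]
force: [0.7, 0.4, -1.4]
width: 0.0161
```

Request:
servo_tool(
  plan=[
    [[-0.0007,-0.0004,0],[0,0,0]],
    [[-0.0014,-0.0008,0],[0,0,0]],
    [[-0.0021,-0.0012,0],[0,0,0]],
    [[-0.0027,-0.0016,0],[0,0,0]],
    [[-0.003,-0.0016,0],[0,0,0]],
  ],
)

```text
time: 11.23
ee_pos: [0.5021, 0.218, 0.1196]
tcp_rot: [3.142, -0.0, -1.449]
force: [-1.1, -1.4, -1.3]
width: 0.0159
```

Request:
servo_tool(
  plan=[
    [[0.0003,0,0],[0,0,0]],
    [[0.0006,0,0],[0,0,0]],
    [[0.0006,0,0],[0,0,0]],
  ],
)

```text
time: 11.48
ee_pos: [0.5023, 0.2174, 0.1197]
tcp_rot: [-3.141, 0.0, -1.449]
force: [-0.1, -0.4, -1.2]
width: 0.0155
```

Request:
servo_tool(
  plan=[
    [[0,0,0.0005],[0,0,0]],
    [[0,0,0.001],[0,0,0]],
    [[0,0,0.0015],[0,0,0]],
    [[0,0,0.0015],[0,0,0]],
  ],
)

```text
time: 11.82
ee_pos: [0.5021, 0.2173, 0.118]
tcp_rot: [3.141, -0.0, -1.449]
force: [0.5, 0.2, -1.3]
width: 0.016
```

Request:
servo_tool(
  plan=[
    [[0,0,0.0004],[0,0,0]],
    [[0,0,0.0008],[0,0,0]],
    [[0,0,0.0008],[0,0,0]],
  ],
)

```text
time: 12.07
ee_pos: [0.5021, 0.2173, 0.1172]
tcp_rot: [3.141, -0.0, -1.449]
force: [0.1, -0.1, -1.5]
width: 0.0155
```

Request:
servo_tool(
  plan=[
    [[0,0,0.0004],[0,0,0]],
    [[0,0,0.0008],[0,0,0]],
    [[0,0,0.0008],[0,0,0]],
  ],
)

```text
time: 12.32
ee_pos: [0.5021, 0.2173, 0.1164]
tcp_rot: [3.141, -0.0, -1.449]
force: [0.6, -0.7, -1.5]
width: 0.0155
```

Request:
servo_tool(
  plan=[
    [[0,0,0.0004],[0,0,0]],
    [[0,0,0.0008],[0,0,0]],
    [[0,0,0.0008],[0,0,0]],
  ],
)

```text
time: 12.57
ee_pos: [0.5021, 0.2173, 0.1156]
tcp_rot: [3.141, -0.0, -1.449]
force: [-0.4, -0.6, -1.0]
width: 0.0156
```

Request:
servo_tool(
  plan=[
    [[0,0,0.0005],[0,0,0]],
    [[0,0,0.001],[0,0,0]],
    [[0,0,0.0015],[0,0,0]],
    [[0,0,0.002],[0,0,0]],
    [[0,0,0.002],[0,0,0]],
  ],
)

```text
time: 12.98
ee_pos: [0.5021, 0.2173, 0.1136]
tcp_rot: [3.141, -0.0, -1.449]
force: [0.3, -1.0, -0.1]
width: 0.0155
```

Request:
servo_tool(
  plan=[
    [[0,0,0.0005],[0,0,0]],
    [[0,0,0.001],[0,0,0]],
    [[0,0,0.0015],[0,0,0]],
    [[0,0,0.002],[0,0,0]],
    [[0,0,0.002],[0,0,0]],
  ],
)

```text
time: 13.4
ee_pos: [0.5021, 0.2173, 0.1116]
tcp_rot: [3.141, -0.0, -1.449]
force: [0.8, -0.5, -1.4]
width: 0.0153
```

Request:
servo_tool(
  plan=[
    [[0,0,0.0005],[0,0,0]],
    [[0,0,0.001],[0,0,0]],
    [[0,0,0.0015],[0,0,0]],
    [[0,0,0.002],[0,0,0]],
    [[0,0,0.002],[0,0,0]],
  ],
)

```text
time: 13.82
ee_pos: [0.5021, 0.2173, 0.1096]
tcp_rot: [3.141, -0.0, -1.449]
force: [-0.0, -1.7, -0.6]
width: 0.0161
```

Request:
servo_tool(
  plan=[
    [[0,0,0.0005],[0,0,0]],
    [[0,0,0.001],[0,0,0]],
    [[0,0,0.0015],[0,0,0]],
    [[0,0,0.002],[0,0,0]],
    [[0,0,0.002],[0,0,0]],
  ],
)

```text
time: 14.23
ee_pos: [0.5021, 0.2173, 0.1076]
tcp_rot: [3.141, -0.0, -1.449]
force: [0.0, -1.0, -0.5]
width: 0.0156
```

Request:
servo_tool(
  plan=[
    [[0,0,0.0005],[0,0,0]],
    [[0,0,0.001],[0,0,0]],
    [[0,0,0.0015],[0,0,0]],
    [[0,0,0.002],[0,0,0]],
    [[0,0,0.002],[0,0,0]],
  ],
)

```text
time: 14.65
ee_pos: [0.5021, 0.2173, 0.1056]
tcp_rot: [3.141, -0.0, -1.449]
force: [0.1, -0.9, -1.7]
width: 0.0162
```

Request:
servo_tool(
  plan=[
    [[0,0,0.0005],[0,0,0]],
    [[0,0,0.001],[0,0,0]],
    [[0,0,0.0015],[0,0,0]],
    [[0,0,0.002],[0,0,0]],
    [[0,0,0.002],[0,0,0]],
  ],
)

```text
time: 15.07
ee_pos: [0.5021, 0.2173, 0.1036]
tcp_rot: [3.142, -0.0, -1.449]
force: [-0.8, -0.4, -1.1]
width: 0.0156
```

Request:
servo_tool(
  plan=[
    [[0,0,0.0005],[0,0,0]],
    [[0,0,0.001],[0,0,0]],
    [[0,0,0.0015],[0,0,0]],
    [[0,0,0.002],[0,0,0]],
    [[0,0,0.002],[0,0,0]],
  ],
)

```text
time: 15.48
ee_pos: [0.5021, 0.2173, 0.1016]
tcp_rot: [3.141, -0.0, -1.449]
force: [-0.1, -0.8, -1.1]
width: 0.0157
```

Request:
servo_tool(
  plan=[
    [[0,0,0.0006],[0,0,0]],
    [[0,0,0.0012],[0,0,0]],
    [[0,0,0.0012],[0,0,0]],
  ],
)

```text
time: 15.73
ee_pos: [0.5022, 0.2173, 0.1004]
tcp_rot: [3.142, -0.0, -1.449]
force: [-0.2, -1.0, -1.3]
width: 0.0158
```

```bash
python3 - <<'E'
from h import *
for i in range(2):take('wrist','w6')
s=sensors.observe();print(s['time'],s['ee_pos'],s['force'],s['ft_torque'])
for f in('w1','w4','w5','w6'):
    P=cloud('wrist',f).reshape(-1,3);r=P[(abs(P[:,0]-.503)<.055)&(abs(P[:,1]-.214)<.055)&(P[:,2]>.049)&(P[:,2]<.0555)]
    if f!='w1':
        r=r[(r[:,0]>.5)]
    print(f,len(r),cv2.minAreaRect((r[:,:2]*1e3).astype(np.float32)))
P=cloud('wrist','w6')
print('mid col; x,y,z')
for v in range(190,345,3): print(v,(P[v,283]*1000).round(1))
for v in (222,230): print(v,(P[v,268:302,2]*1000).round())
E
```

```text
15.8333 [0.50214794 0.21733183 0.10047323] [-0.34712182 -0.92415111 -1.21685482] [-0.19889804  0.2264693   0.03992803]
w1 2470 ((502.373046875, 214.14212036132812), (91.25175476074219, 91.3739242553711), 7.208304405212402)
w4 2301 ((521.079345703125, 216.28660583496094), (53.171653747558594, 91.31739044189453), 7.139242649078369)
w5 3143 ((521.2125854492188, 216.5420379638672), (53.04834747314453, 90.78785705566406), 7.099125385284424)
w6 3930 ((521.10986328125, 216.50071716308594), (53.20509719848633, 90.72532653808594), 7.1205244064331055)
mid col; x,y,z
190 [531.5 220.8  42.7]
193 [529.8 220.6  43.2]
196 [527.8 220.4  42.5]
199 [525.9 220.1  42.3]
202 [524.1 219.9  42.5]
205 [522.3 219.7  42.8]
208 [520.4 219.5  42.4]
211 [518.8 219.3  43.4]
214 [508.  218.   14.8]
217 [506.3 217.8  16.3]
220 [506.2 217.7  22.3]
223 [506.7 217.8  30.2]
226 [506.5 217.8  35.6]
229 [506.3 217.7  40.6]
232 [506.6 217.8  46.8]
235 [506.4 217.8  51.4]
238 [506.  217.7  55.1]
241 [506.1 217.7  60.1]
244 [506.7 217.8  66.2]
247 [513.4 218.6  86.7]
250 [513.6 218.6  91. ]
253 [513.7 218.6  94.8]
256 [513.
[... 296 characters left out ...]

295 [505.4 217.6 119.1]
298 [504.3 217.4 119.7]
301 [534.8 221.2 173.6]
304 [535.1 221.2 175.4]
307 [534.9 221.2 176.5]
310 [534.6 221.1 177.3]
313 [533.2 221.  176.3]
316 [533.2 221.  177.7]
319 [532.7 220.9 178.2]
322 [532.4 220.9 179. ]
325 [531.1 220.7 178.2]
328 [530.3 220.6 178.3]
331 [529.  220.4 177.6]
334 [402.3 205.    1. ]
337 [3.988e+02 2.046e+02 1.000e-01]
340 [nan nan nan]
343 [393.6 203.9   1. ]
222 [42. 43. 43. 42. 42. 42. 42. 42. 43. 22. 24. 26. 25. 27. 27. 27. 26. 27.
 27. 26. 25. 24. 24. 19. 27. 28. 39. 42. 43. 43. 43. 44. 44. 44.]
230 [43. 42. 44. 43. 43. 43. 43. 43. 42. 39. 40. 41. 41. 42. 43. 43. 43. 44.
 42. 42. 40. 39. 39. 38. 33.  8. 43. 43. 43. 44. 42. 42. 44. 42.]
```

Foot is through, at about 9.5 mm, with no contact felt. The key axis sits about 1.8 mm off the TCP along tool y, so I'll turn about the key axis.

Request:
servo_tool(
  plan=[
    [[-0.0002,0,0],[0,0,-0.1]],
    [[-0.0004,0.0001,0],[0,0,-0.22]],
    [[-0.0006,0.0002,0],[0,0,-0.34]],
    [[-0.0008,0.0003,0],[0,0,-0.44]],
    [[-0.0009,0.0003,0],[0,0,-0.5236]],
  ],
)

```text
time: 16.25
ee_pos: [0.5018, 0.2182, 0.1006]
tcp_rot: [-3.141, -0.0, -0.92]
force: [-0.1, -0.9, -1.0]
width: 0.0157
```

Request:
servo_tool(
  plan=[
    [[-0.0002,0,0],[0,0,-0.1]],
    [[-0.0004,0.0001,0],[0,0,-0.22]],
    [[-0.0006,0.0002,0],[0,0,-0.34]],
    [[-0.0008,0.0003,0],[0,0,-0.44]],
    [[-0.0009,0.0003,0],[0,0,-0.5236]],
  ],
)

```text
time: 16.67
ee_pos: [0.501, 0.2187, 0.1006]
tcp_rot: [-3.142, -0.0, -0.396]
force: [-0.1, -1.8, -0.9]
width: 0.0159
```

Request:
servo_tool(
  plan=[
    [[-0.0002,0,0],[0,0,-0.1]],
    [[-0.0004,0.0001,0],[0,0,-0.22]],
    [[-0.0006,0.0002,0],[0,0,-0.34]],
    [[-0.0008,0.0003,0],[0,0,-0.44]],
    [[-0.0009,0.0003,0],[0,0,-0.5236]],
  ],
)

```text
time: 17.08
ee_pos: [0.5001, 0.2188, 0.1006]
tcp_rot: [3.142, -0.0, 0.127]
force: [-0.0, -0.7, -1.4]
width: 0.0159
```

```bash
python3 - <<'E'
from h import *
for i in range(2):take('wrist','w7')
s=sensors.observe();print(s['time'],s['ee_pos'],s['tcp_rot'],s['force'],s['ft_torque'],s['joints'])
P=cloud('wrist','w7')
for v in range(205,300,6): print(v,(P[v,283]*1000).round(1))
for v in (222,230): print(v,(P[v,268:302,2]*1000).round())
E
```

```text
17.1833 [0.50009057 0.21884039 0.10057393] [-3.14158403e+00 -1.50258345e-04  1.23457638e-01] [ 0.01945969  0.45871054 -1.92393033] [-0.27929474  0.10281326 -0.03363048] [ 3.69812017e-01  3.42867213e-01  2.09299966e+00 -4.36060018e-05
  7.05577950e-01  2.46387571e-01]
205 [497.3 238.8  42.1]
211 [nan nan nan]
217 [498.3 231.3  42.5]
223 [498.8 227.4  42.1]
229 [499.4 222.8  40.1]
235 [499.4 223.   51.1]
241 [499.4 223.1  61.2]
247 [498.5 229.8  86.2]
253 [498.5 230.1  94.6]
259 [498.4 230.4 102. ]
265 [498.4 230.6 108.6]
271 [498.5 229.9 113.2]
277 [498.5 229.9 118.6]
283 [498.8 227.7 119.6]
289 [499.1 225.1 119.8]
295 [499.5 222.5 120.1]
222 [43. 42. 43. 42. 44. 44. 42. 42. 42. 43. 43. 43. 42. 43. 43. 43. 42. 43.
 43. 43. 43. 43. 43. 43. 43. 42. 42. 43. 43. 42. 42. 42. 44. 43.]
230 [43. 42. 42. 43. 43. 41. 44. 42. 44. 43. 39. 40. 42. 41. 44. 42. 43. 43.
 42. 41. 41. 40. 39. 37. 43. 43. 43. 43. 43. 43. 43. 42. 43. 42.]
```

Request:
servo_tool(
  plan=[
    [[0,0,-0.001],[0,0,0]],
    [[0,0,-0.002],[0,0,0]],
    [[0,0,-0.003],[0,0,0]],
    [[0,0,-0.004],[0,0,0]],
    [[0,0,-0.005],[0,0,0]],
  ],
)

```text
time: 17.6
ee_pos: [0.4999, 0.2188, 0.1055]
tcp_rot: [-3.142, 0.0, 0.121]
force: [0.8, 0.4, -4.1]
width: 0.0157
```

Request:
servo_tool(
  plan=[
    [[0,0,-0.001],[0,0,0]],
    [[0,0,-0.002],[0,0,0]],
    [[0,0,-0.003],[0,0,0]],
    [[0,0,-0.003],[0,0,0]],
    [[0,0,-0.003],[0,0,0]],
  ],
)

```text
time: 18.02
ee_pos: [0.5001, 0.2188, 0.1086]
tcp_rot: [-3.142, -0.0, 0.122]
force: [-0.3, 0.2, -5.1]
width: 0.0156
```

Request:
servo_tool(
  plan=[
    [[0,0,-0.002],[0,0,0]],
    [[0,0,-0.005],[0,0,0]],
    [[0,0,-0.008],[0,0,0]],
    [[0,0,-0.011],[0,0,0]],
    [[0,0,-0.014],[0,0,0]],
  ],
)

```text
time: 18.43
ee_pos: [0.5001, 0.2189, 0.123]
tcp_rot: [-3.142, -0.0, 0.122]
force: [-0.7, 0.3, -4.6]
width: 0.0161
```

Request:
servo_tool(
  plan=[
    [[0,0,-0.003],[0,0,0]],
    [[0,0,-0.006],[0,0,0]],
    [[0,0,-0.009],[0,0,0]],
    [[0,0,-0.012],[0,0,0]],
    [[0,0,-0.015],[0,0,0]],
  ],
)

```text
time: 18.85
ee_pos: [0.5, 0.2188, 0.1379]
tcp_rot: [3.142, -0.0, 0.122]
force: [-0.6, -0.3, -3.8]
width: 0.0156
```

Request:
servo_tool(
  plan=[
    [[0,0,-0.003],[0,0,0]],
    [[0,0,-0.006],[0,0,0]],
    [[0,0,-0.009],[0,0,0]],
    [[0,0,-0.012],[0,0,0]],
    [[0,0,-0.015],[0,0,0]],
  ],
)

```text
time: 19.27
ee_pos: [0.5, 0.2188, 0.1528]
tcp_rot: [3.142, -0.0, 0.122]
force: [0.2, 0.2, -4.2]
width: 0.0159
```

Request:
servo_tool(
  plan=[
    [[0,0,-0.003],[0,0,0]],
    [[0,0,-0.006],[0,0,0]],
    [[0,0,-0.008],[0,0,0]],
    [[0,0,-0.009],[0,0,0]],
    [[0,0,-0.009],[0,0,0]],
  ],
)

```text
time: 19.68
ee_pos: [0.5001, 0.2189, 0.1618]
tcp_rot: [-3.142, -0.0, 0.122]
force: [0.2, 0.4, -4.5]
width: 0.0156
```

```bash
python3 - <<'E'
from h import *
for i in range(2):take('wrist','w8')
s=sensors.observe();print(s['time'],s['ee_pos'],s['tcp_rot'],s['force'],s['ft_torque'])
P=cloud('wrist','w8')
z=P[230:250,:,2]
for nm,r in (('all',P.reshape(-1,3)),):
    zz=r[(abs(r[:,0]-.5)<.06)&(abs(r[:,1]-.219)<.06)]
    print(np.histogram(zz[:,2],bins=np.arange(.04,.13,.004)))
    q=zz[(zz[:,2]>.09)&(zz[:,2]<.105)];print(len(q),cv2.minAreaRect((q[:,:2]*1e3).astype(np.float32)));A=np.c_[q[:,:2]-q[:,:2].mean(0),np.ones(len(q))];print(np.linalg.lstsq(A,q[:,2],rcond=None)[0])
D=np.load('pics/w8.npz');cv2.imwrite('pics/w8c.png',cv2.resize(D['p'][80:320,120:440,::-1],(800,600)))
E
```

```text
19.7833 [0.50001336 0.21879657 0.16148619] [3.14156267e+00 3.11480697e-05 1.21904643e-01] [ 0.87324939  0.48184928 -4.049267  ] [-0.12302388  0.01342237  0.01937881]
(array([  78,  121,  410, 1625,    0,    0,    0,    0,   15,  168,  233,
        265,  153,  193, 1615, 4975,   42,   46,   46,   48,   41,   24]), array([0.04 , 0.044, 0.048, 0.052, 0.056, 0.06 , 0.064, 0.068, 0.072,
       0.076, 0.08 , 0.084, 0.088, 0.092, 0.096, 0.1  , 0.104, 0.108,
       0.112, 0.116, 0.12 , 0.124, 0.128]))
6863 ((499.4552917480469, 223.9845428466797), (71.61466217041016, 55.68256759643555), 6.561018943786621)
[ 9.63299042e-05 -2.54310323e-02  1.00155439e-01]
```

View pics/w8c.png

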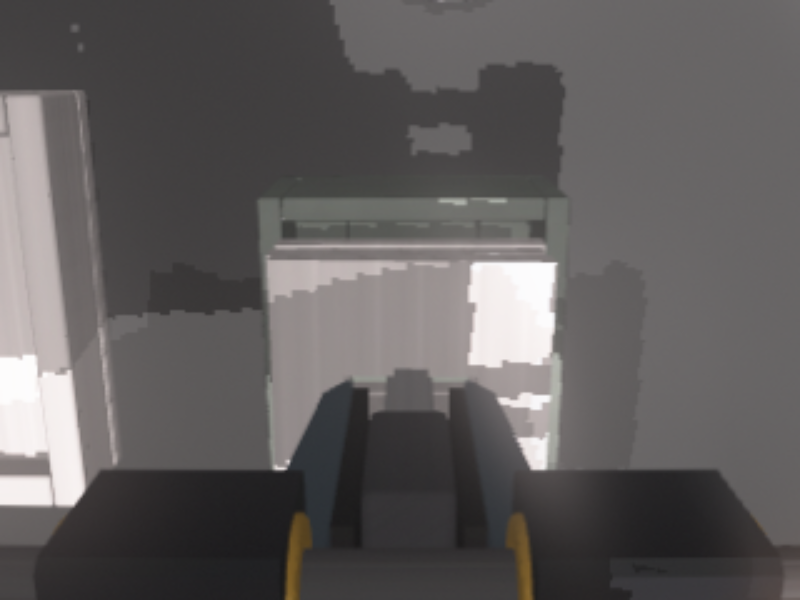

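The stack hangs level and clear, with its top at about 100 mm; only the bright plate stack shows, around (410,330). Next I'll carry it to the seat.

Request:
servo_tool(
  plan=[
    [[0.0007,0.005,0],[0,0,0]],
    [[0.002,0.0149,0],[0,0,0]],
    [[0.004,0.0297,0],[0,0,0]],
    [[0.0067,0.0495,0],[0,0,0]],
    [[0.0094,0.0694,0],[0,0,0]],
  ],
)

```text
time: 20.2
ee_pos: [0.5179, 0.1498, 0.1614]
tcp_rot: [3.141, 0.0, 0.122]
force: [0.1, -0.0, -4.3]
width: 0.0154
```

Request:
servo_tool(
  plan=[
    [[0.0027,0.0198,0],[0,0,0]],
    [[0.0054,0.0396,0],[0,0,0]],
    [[0.0081,0.0595,0],[0,0,0]],
    [[0.0108,0.0793,0],[0,0,0]],
    [[0.0134,0.0991,0],[0,0,0]],
  ],
)

```text
time: 20.62
ee_pos: [0.5432, 0.0525, 0.1614]
tcp_rot: [3.142, 0.0, 0.122]
force: [0.6, 0.5, -4.4]
width: 0.0158
```

Request:
servo_tool(
  plan=[
    [[0.0027,0.0198,0],[0,0,0]],
    [[0.0051,0.0377,0],[0,0,0]],
    [[0.0067,0.0495,0],[0,0,0]],
    [[0.0077,0.057,0],[0,0,0]],
    [[0.0082,0.06,0],[0,0,0]],
  ],
)

```text
time: 21.03
ee_pos: [0.5587, -0.0053, 0.1615]
tcp_rot: [-3.142, 0.0, 0.121]
force: [0.4, 0.0, -4.3]
width: 0.0154
```

Request:
servo_tool(
  plan=[
    [[0,0,0.003],[0,0,0]],
    [[0,0,0.007],[0,0,0]],
    [[0,0,0.01],[0,0,0]],
    [[0,0,0.01],[0,0,0]],
    [[0,0,0.01],[0,0,0]],
  ],
)

```text
time: 21.45
ee_pos: [0.5583, -0.0037, 0.1512]
tcp_rot: [-3.141, 0.001, 0.123]
force: [-1.2, -0.1, -4.6]
width: 0.0159
```

```bash
python3 - <<'E'
from h import *
for i in range(2):take('wrist','w9')
take('top','t9')
s=sensors.observe();print(s['time'],s['ee_pos'],s['tcp_rot'],s['force'])
P=cloud('wrist','w9').reshape(-1,3);r=P[(abs(P[:,0]-.558)<.058)&(abs(P[:,1]+.006)<.058)]
q=r[(r[:,2]>.0245)&(r[:,2]<.0325)];print(len(q),np.median(q[:,2]))
box=cv2.boxPoints(cv2.minAreaRect((q[:,:2]*1e3).astype(np.float32)));print(cv2.minAreaRect((q[:,:2]*1e3).astype(np.float32)),box)
q=r[(r[:,2]>.083)&(r[:,2]<.097)];print(np.median(q[:,2]),cv2.minAreaRect((q[:,:2]*1e3).astype(np.float32)),cv2.boxPoints(cv2.minAreaRect((q[:,:2]*1e3).astype(np.float32))))
Q=cloud('wrist','w9')
for v in range(226,290,6): print(v,(Q[v,283]*1000).round(1))
P=cloud('top','t9').reshape(-1,3);r=P[(abs(P[:,0]-.558)<.058)&(abs(P[:,1]+.006)<.058)]
q=r[(r[:,2]>.082)&(r[:,2]<.097)];print('top',np.median(q[:,2]),cv2.minAreaRect((q[:,:2]*1e3).astype(np.float32)))
D=np.load('pics/w9.npz');cv2.imwrite('pics/w9c.png',cv2.resize(D['p'][80:320,120:440,::-1],(800,600)))
E
```

```text
21.6 [ 0.55863188 -0.00395738  0.15160962] [ 3.14157502e+00 -1.09320091e-04  1.22293759e-01] [ 0.35870879 -0.16762003 -4.89974272]
2100 0.02869768302919251
((556.8627319335938, -7.717243194580078), (93.59869384765625, 94.38716125488281), 7.769779682159424) [[504.1128    32.716125]
 [516.8733   -60.804497]
 [609.6127   -48.15061 ]
 [596.8522    45.37001 ]]
0.09028830739001789 ((558.47802734375, 1.6479949951171875), (70.2832260131836, 55.720489501953125), 6.903193950653076) [[520.2426    25.082523]
 [526.93976  -30.234028]
 [596.71344  -21.786533]
 [590.0163    33.530018]]
226 [557.6   2.   90.5]
232 [557.8   0.7  97.7]
238 [557.8   0.6 107.4]
244 [557.8   0.7 117. ]
250 [557.    7.7 142.2]
256 [557.    7.7 149.2]
262 [557.    7.3 155. ]
268 [557.1   6.9 160.3]
274 [557.    7.3 166.7]
280 [557.2   6.2 170. ]
286 [557.5   3.4 169.8]
top nan ((0.0, 0.0), (0.0, 0.0), 0.0)
  return _methods._mean(a, axis=axis, dtype=dtype,
  ret = ret.dtype.type(ret / rcount)
```

View pics/w9c.png

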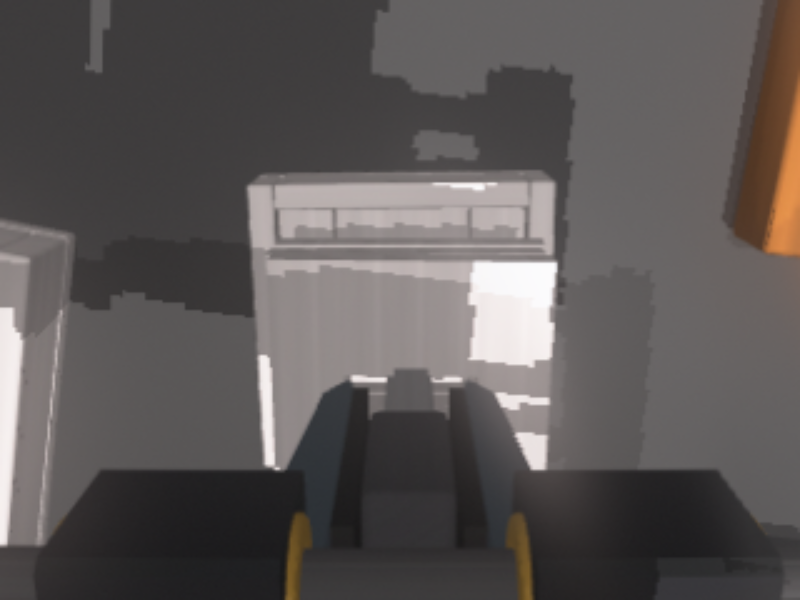

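The picture shows the stack over the seat, roughly 2 mm off in each direction: the seat rim runs from 248 to 555 along row 180, and the stack is centred near 408. I'll correct, then lower gently.

Request:
servo_tool(
  plan=[
    [[-0.0011,0.001,0],[0,0,-0.003]],
    [[-0.0021,0.002,0.002],[0,0,-0.006]],
    [[-0.0021,0.002,0.005],[0,0,-0.006]],
    [[-0.0021,0.002,0.008],[0,0,-0.006]],
    [[-0.0021,0.002,0.011],[0,0,-0.006]],
  ],
)

```text
time: 22.02
ee_pos: [0.5567, -0.0065, 0.1401]
tcp_rot: [-3.142, 0.0, 0.128]
force: [-0.6, 0.4, -4.9]
width: 0.0158
```

Request:
servo_tool(
  plan=[
    [[0,0,0.003],[0,0,0]],
    [[0,0,0.006],[0,0,0]],
    [[0,0,0.009],[0,0,0]],
    [[0,0,0.011],[0,0,0]],
    [[0,0,0.012],[0,0,0]],
  ],
)

```text
time: 22.43
ee_pos: [0.5566, -0.0064, 0.1281]
tcp_rot: [-3.142, 0.001, 0.128]
force: [-1.1, 0.4, -5.1]
width: 0.0158
```

```bash
python3 - <<'E'
from h import *
for i in range(2):take('wrist','w10')
s=sensors.observe();print(s['time'],s['ee_pos'],s['tcp_rot'],s['force'])
P=cloud('wrist','w10').reshape(-1,3);r=P[(abs(P[:,0]-.558)<.058)&(abs(P[:,1]+.006)<.058)]
q=r[(r[:,2]>.0245)&(r[:,2]<.0325)];print(len(q),cv2.minAreaRect((q[:,:2]*1e3).astype(np.float32)))
q=r[(r[:,2]>.060)&(r[:,2]<.075)];R_=cv2.minAreaRect((q[:,:2]*1e3).astype(np.float32));print(np.median(q[:,2]),R_,cv2.boxPoints(R_))
D=np.load('pics/w10.npz');cv2.imwrite('pics/w10c.png',cv2.resize(D['p'][80:320,120:440,::-1],(800,600)))
E
```

```text
22.5333 [ 0.55667331 -0.00646897  0.1283561 ] [-3.14153039e+00  2.86396718e-04  1.27835206e-01] [-0.21370405 -0.24217182 -4.17435463]
3255 ((556.3831787109375, -4.174102783203125), (93.68888854980469, 87.17133331298828), 7.687038898468018)
0.0669937170043264 ((556.06494140625, -1.2432479858398438), (71.12720489501953, 56.045616149902344), 7.217803478240967) [[517.2623    22.089233]
 [524.30396  -33.51226 ]
 [594.86755  -24.57573 ]
 [587.8259    31.025764]]
```

View pics/w10c.png

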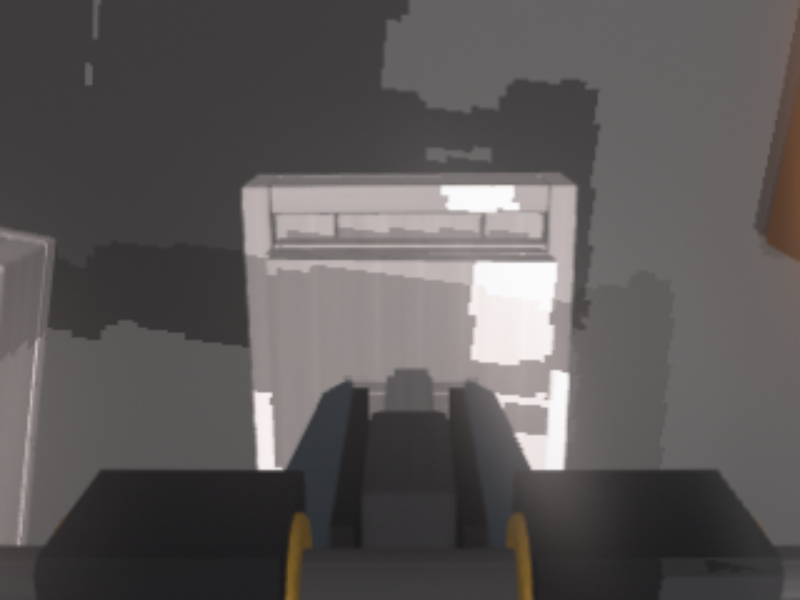

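Now centred within about 1 mm: in camera coordinates the plate is at (556.9, -8.2) mm and the seat at (556.8, -7.6) mm. Lowering.

Request:
servo_tool(
  plan=[
    [[0,0,0.0025],[0,0,0]],
    [[0,0,0.0055],[0,0,0]],
    [[0,0,0.0085],[0,0,0]],
    [[0,0,0.0115],[0,0,0]],
    [[0,0,0.014],[0,0,0]],
  ],
)

```text
time: 22.95
ee_pos: [0.5566, -0.0065, 0.1141]
tcp_rot: [-3.142, 0.0, 0.128]
force: [-0.8, 0.2, -4.3]
width: 0.016
```

Request:
servo_tool(
  plan=[
    [[0,0,0.002],[0,0,0]],
    [[0,0,0.004],[0,0,0]],
    [[0,0,0.006],[0,0,0]],
    [[0,0,0.007],[0,0,0]],
    [[0,0,0.007],[0,0,0]],
  ],
)

```text
time: 23.37
ee_pos: [0.5566, -0.0065, 0.1073]
tcp_rot: [-3.142, 0.0, 0.128]
force: [0.3, 0.7, -3.3]
width: 0.0158
```

Request:
servo_tool(
  plan=[
    [[0,0,0.0005],[0,0,0]],
    [[0,0,0.001],[0,0,0]],
    [[0,0,0.0015],[0,0,0]],
    [[0,0,0.002],[0,0,0]],
    [[0,0,0.0025],[0,0,0]],
  ],
)

```text
time: 23.78
ee_pos: [0.5568, -0.0065, 0.105]
tcp_rot: [3.142, -0.0, 0.128]
force: [0.1, 1.4, -3.7]
width: 0.016
```

Request:
servo_tool(
  plan=[
    [[0,0,0.0005],[0,0,0]],
    [[0,0,0.001],[0,0,0]],
    [[0,0,0.0015],[0,0,0]],
    [[0,0,0.002],[0,0,0]],
    [[0,0,0.002],[0,0,0]],
  ],
)

```text
time: 24.2
ee_pos: [0.5569, -0.0065, 0.1031]
tcp_rot: [3.141, -0.0, 0.128]
force: [1.1, -1.0, -0.9]
width: 0.0158
```

Request:
servo_tool(
  plan=[
    [[0,0,0.0007],[0,0,0]],
    [[0,0,0.0014],[0,0,0]],
    [[0,0,0.0021],[0,0,0]],
    [[0,0,0.0028],[0,0,0]],
    [[0,0,0.003],[0,0,0]],
  ],
)

```text
time: 24.62
ee_pos: [0.5567, -0.0064, 0.0999]
tcp_rot: [-3.142, 0.0, 0.128]
force: [-0.1, -0.0, -1.4]
width: 0.0155
```

Request:
servo_tool(
  plan=[
    [[0,0,0.0003],[0,0,0]],
    [[0,0,0.0006],[0,0,0]],
    [[0,0,0.0009],[0,0,0]],
    [[0,0,0.0012],[0,0,0]],
    [[0,0,0.0012],[0,0,0]],
  ],
)

```text
time: 25.03
ee_pos: [0.5567, -0.0064, 0.0988]
tcp_rot: [-3.142, 0.0, 0.128]
force: [-0.2, -0.1, -1.0]
width: 0.0159
```

Request:
servo_tool(
  plan=[
    [[0,0,0.0002],[0,0,0]],
    [[0,0,0.0005],[0,0,0]],
    [[0,0,0.0005],[0,0,0]],
  ],
)

```text
time: 25.28
ee_pos: [0.5567, -0.0064, 0.0983]
tcp_rot: [-3.142, 0.0, 0.128]
force: [0.3, -0.8, -0.9]
width: 0.0159
```

Request:
servo_tool(
  plan=[
    [[0,0,0.0002],[0,0,0]],
    [[0,0,0.0004],[0,0,0]],
    [[0,0,0.0004],[0,0,0]],
  ],
)

```text
time: 25.53
ee_pos: [0.5567, -0.0065, 0.0979]
tcp_rot: [3.142, 0.0, 0.128]
force: [0.3, -0.3, -0.8]
width: 0.0163
```

Continue in 0.3 mm steps until contact.

Request:
servo_tool(
  plan=[
    [[0,0,0.00015],[0,0,0]],
    [[0,0,0.0003],[0,0,0]],
    [[0,0,0.0003],[0,0,0]],
  ],
)

```text
time: 25.78
ee_pos: [0.5568, -0.0065, 0.0978]
tcp_rot: [3.142, -0.0, 0.128]
force: [-1.3, 0.0, 4.0]
width: 0.0157
```

Request:
servo_tool(
  plan=[
    [[0,0,0.00015],[0,0,0]],
    [[0,0,0.0003],[0,0,0]],
    [[0,0,0.0003],[0,0,0]],
  ],
)

```text
time: 26.03
ee_pos: [0.5569, -0.0065, 0.0978]
tcp_rot: [3.142, -0.0, 0.128]
force: [-2.9, -0.2, 8.9]
width: 0.0157
```

Request:
servo_tool(
  plan=[
    [[0,0,0.00015],[0,0,0]],
    [[0,0,0.0003],[0,0,0]],
    [[0,0,0.0003],[0,0,0]],
  ],
)

```text
time: 26.28
ee_pos: [0.557, -0.0065, 0.0977]
tcp_rot: [3.142, -0.0, 0.128]
force: [-4.6, -0.4, 13.6]
width: 0.0157
```

Request:
servo_tool(
  plan=[
    [[0,0,-0.0004],[0,0,0]],
    [[0,0,-0.0008],[0,0,0]],
    [[0,0,-0.0008],[0,0,0]],
  ],
)

```text
time: 26.53
ee_pos: [0.5568, -0.0065, 0.0978]
tcp_rot: [3.142, -0.0, 0.128]
force: [0.6, -0.0, 1.4]
width: 0.0162
```

Request:
servo_tool(
  plan=[
    [[0,0,0],[0,0,0]],
    [[0,0,0],[0,0,0]],
    [[0,0,0],[0,0,0]],
  ],
  squeeze=4,
)

```text
time: 26.78
ee_pos: [0.5568, -0.0065, 0.0978]
tcp_rot: [3.142, -0.0, 0.128]
force: [-1.0, 0.1, 1.0]
width: 0.0158
```

Request:
servo_tool(
  plan=[
    [[0,0,0],[0,0,0]],
    [[0,0,0],[0,0,0]],
    [[0,0,0],[0,0,0]],
    [[0,0,0],[0,0,0]],
    [[0,0,0],[0,0,0]],
  ],
  hand=0.2,
)

```text
time: 27.2
ee_pos: [0.5567, -0.0064, 0.0978]
tcp_rot: [-3.142, 0.0, 0.128]
force: [-0.1, -0.2, 0.0]
width: 0.0465
```

Request:
servo_tool(
  plan=[
    [[0,0,0],[0,0,0]],
    [[0,0,0],[0,0,0]],
    [[0,0,0],[0,0,0]],
    [[0,0,0],[0,0,0]],
    [[0,0,0],[0,0,0]],
  ],
)

```text
time: 27.62
ee_pos: [0.5568, -0.0064, 0.0978]
tcp_rot: [3.142, -0.0, 0.128]
force: [-0.0, -0.0, 0.5]
width: 0.0549
```

Released. I'll back straight up and check.

Request:
servo_tool(
  plan=[
    [[0,0,-0.006],[0,0,0]],
    [[0,0,-0.016],[0,0,0]],
    [[0,0,-0.03],[0,0,0]],
    [[0,0,-0.05],[0,0,0]],
    [[0,0,-0.07],[0,0,0]],
  ],
)

```text
time: 28.03
ee_pos: [0.5566, -0.0064, 0.1693]
tcp_rot: [-3.142, 0.0, 0.128]
force: [0.1, -0.0, 0.2]
width: 0.0549
```

Request:
servo_tool(
  plan=[
    [[0,0,-0.02],[0,0,0]],
    [[0,0,-0.04],[0,0,0]],
    [[0,0,-0.06],[0,0,0]],
    [[0,0,-0.07],[0,0,0]],
    [[0,0,-0.07],[0,0,0]],
  ],
)

```text
time: 28.45
ee_pos: [0.5579, -0.0065, 0.2407]
tcp_rot: [3.141, -0.004, 0.128]
force: [0.4, 0.2, 0.6]
width: 0.0545
```

Request:
servo_tool(
  plan=[
    [[0,0,0],[0,0,0]],
    [[0,0,0],[0,0,0]],
  ],
)

```text
time: 28.62
ee_pos: [0.5562, -0.0064, 0.2369]
tcp_rot: [-3.141, 0.001, 0.128]
force: [-0.4, 0.2, -0.9]
width: 0.0548
```

```bash
python3 - <<'E'
from h import *
for i in range(2):take('wrist','w11')
s=sensors.observe();print(s['time'],s['ee_pos'],s['force'])
P=cloud('wrist','w11').reshape(-1,3);r=P[(abs(P[:,0]-.558)<.058)&(abs(P[:,1]+.006)<.058)]
q=r[(r[:,2]>.0245)&(r[:,2]<.033)];print('seat',len(q),cv2.minAreaRect((q[:,:2]*1e3).astype(np.float32)))
q=r[(r[:,2]>.0385)&(r[:,2]<.0475)];R_=cv2.minAreaRect((q[:,:2]*1e3).astype(np.float32));print('top',np.median(q[:,2]),R_)
A=np.c_[q[:,:2]-q[:,:2].mean(0),np.ones(len(q))];print('tilt',np.linalg.lstsq(A,q[:,2],rcond=None)[0])
q=r[(r[:,2]>.108)&(r[:,2]<.125)];print('handle',np.median(q[:,2]),cv2.minAreaRect((q[:,:2]*1e3).astype(np.float32)))
D=np.load('pics/w11.npz');cv2.imwrite('pics/w11c.png',cv2.resize(D['p'][80:320,120:440,::-1],(800,600)))
E
```

```text
28.7167 [ 0.55615009 -0.00644276  0.23662156] [ 0.02631018 -0.0638274   0.52484494]
seat 2631 ((557.3067016601562, -7.526580810546875), (94.27549743652344, 94.18482208251953), 7.766979694366455)
top 0.04275679902464535 ((557.8365478515625, -8.737106323242188), (70.14582824707031, 70.53055572509766), 7.005683898925781)
tilt [-4.43411529e-04 -5.75649096e-05  4.27347144e-02]
handle 0.11658119272660061 ((557.0579223632812, -7.74131965637207), (15.157017707824707, 26.00861930847168), 7.4184184074401855)
```

View pics/w11c.png

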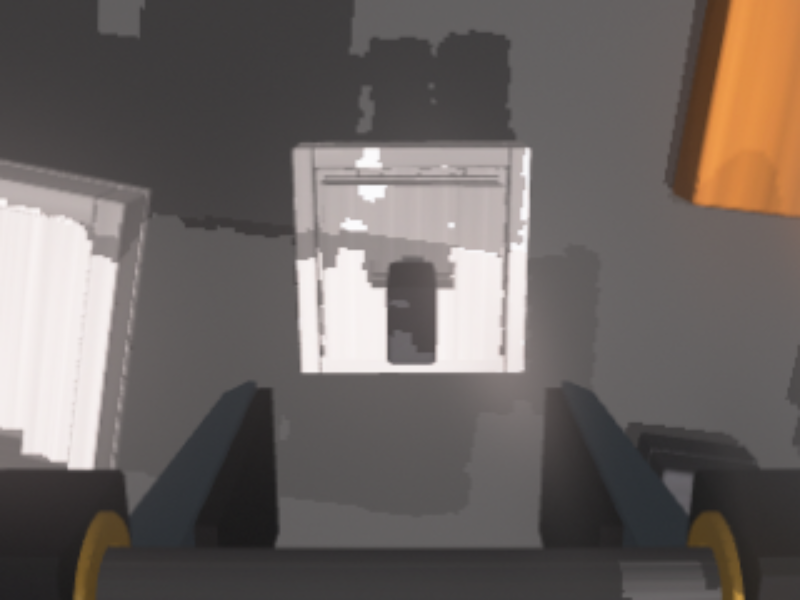

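The key stands upright near (412,310) and the plates lie flat inside the seat, roughly 1 mm from its middle. Handing in.

```bash
python3 -c "
from rig import workorder
print(workorder.job_done())"
```

```text
the job is handed in; nothing more can be done
None
```

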